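# Vent the air tank and hold a borescope in its inspection port

## Robot

A 6-joint arm with a two-finger parallel gripper is mounted at the origin on the work surface. World frame = base frame: x ahead of the robot, y to its left, z up, the work surface at z = 0. Lengths are in mm, angles in rad, forces in N, time in s.
With the tool pointing down it reaches from about 325 to 875 mm from the base axis. Payload 4.4 kg.
Tool frame: the origin (TCP) lies on the centre line of the jaws, within the pads' length; the fingertips stand ahead of it and the grasp point (between the pads) lies 6 mm ahead of it (ctrl.tcp_to_tips is the z of the fingertips in the tool frame, in mm); z points along the fingers, y is the line along which they close (so a half turn about z gives the same grasp; the last joint's range is limited). The gripper opens to 85 mm and grips with 20 to 120 N. Pads are 22 mm wide; open, the fingers measure 114 mm over their backs; the gripper's body (76 mm by 85 mm) begins 54 mm behind the grasp point. The pads swing forward as they close: fully open they stand 13 mm farther back than shut.
Start: joints at [-1.438, 0.207, 1.542, -0, 1.393, -0.15], TCP at [160.439, -552.166, 256.282] pointing down, gripper open.
Joint ranges: [-2.73, 2.73], [-0.86, 2.22], [0.23, 2.46], [-1.11, 4.25], [0.08, 2.63], [-2.82, 2.82]. Speed limits (rad/s): [2.79, 2.79, 3.14, 3.14, 3.14, 3.14].

## Interface

Orientations are given as a 3x3 rotation matrix whose columns are the frame's x, y, z axes.
In Python, from plant import ctrl, sensors, optics gives the robot as it stands. Calls block until the motion is done:
- ctrl.move_ptp(position, orientation): joint-space move of the TCP to a pose.
- ctrl.move_l(position, rot=None, vel=150, threshold=None): straight line of the TCP; rot=None keeps the orientation; vel is the mean speed in mm/s. With threshold (N) it stops when the force on the tool has changed by that much, and returns True; else False.
- ctrl.set_joints(angles): joint-space move.
- ctrl.gripper_to(opening, force=None): finger opening in mm; force is the grip in N (None keeps the last); returns when the fingers have stopped.
- ctrl.hold(seconds).
- ctrl.solve_ik(position, orientation): joint angles nearest the present ones, or None.
- sensors.read_state(): the state.
- optics.grab_frame(name): name is "scene" or "top" or "wrist"; returns (picture, depth): 420x560x3 uint8, red, green, blue; 420x560 float32, mm along the optical axis (not along the pixel's ray), 0 where there is no reading.
- optics.camera_params(name): a dict with "mtx" (3x3 intrinsics, pixels), "k1" (the pictures are not rectified: a ray, as slopes to the right and down, at radius r is drawn at 1 + k1 r^2 times it, then the intrinsics apply), "R" (3x3) and "t" (3): a world point X has camera coordinates R X + t; the wrist camera has in their place "T_tool_cam" (4x4, takes a point from camera to tool coordinates, whose origin is the TCP and whose axes are the flange's). Camera axes: x right, y down, z forward; pixel columns grow to the right and rows downward; lengths in mm; the calibration is good to about 2 mm. A picture is of the moment at which its call begins: read the wrist's pose just before it. camera_params takes no time and is no camera call.
A pose or a line that the arm cannot do raises ctrl.MotionError and nothing moves.
- ctrl.finish_job(): hands the job in; it is judged then, once.
The state is a dict: "t": time; "q": joint angles; "qvel": joint speeds; "tau": joint torques, N m; "eef_pos": TCP position; "eef_rot": TCP orientation; "force": force on the tool from outside, world axes, zero at the start; "wrist_torque": the same for the moment, N m; "grip_width": finger opening in mm; "grasp_force": force on a finger pad.
Only numpy, scipy, OpenCV 4.12 (cv2) and the standard library are available. Lean on these libraries where they do the work, as an engineer would, in place of code of your own. Each camera call takes 0.05 s, during which the arm holds its last target. There are 200 camera calls.

## Task

Vent the blue air tank: push its red sprung lever down to its stop and let it spring right back up. Then take the orange-handled borescope out of its wooden stand and lower its thin stem down the middle of the tank's brass inspection port, the borescope never touching the tank or its lever, until the yellow band on the stem is level with the mouth of the port. Finish while still holding it there in the gripper, upright, still and centred in the port, and leave the tin, the pawn and the sanding block where they are.

Things in the scene. Friction and masses are not known exactly. Their poses are not given: they have to be found in the camera images.
- tank: Blue air tank fixed to the bench: cylinder 130 mm across, 280 mm long, lying along its own y axis, shell top 145 mm above the bench. Origin on the bench under its middle, z up. On its top line (x = 0): brass inspection port at y = +80 mm; hinge of the red vent lever at y = -30 mm, 170 mm up. A small round gauge sticks out 30 mm from its -x side, 85 mm up.
- port (a point): Centre of the mouth of the brass inspection port, 160 mm above the bench; axes as the tank's, z up the bore. Upright tube, bore 26 mm, outside 38 mm, standing 15 mm above the shell, open below into the hollow tank: nothing in the way for 80 mm below the mouth (the dark disc seen 13 mm down is only a look; the stem passes through it).
- lever_pad (a point): Centre of the red pad (28 x 32 x 7 mm) at the free end of the vent lever, 85 mm from the hinge. At rest the lever rises at 35 degrees towards the tank's -y end, pad about 219 mm above the bench, at y = -100 mm in the tank's frame. At its stop it is 5 degrees below level, pad about 163 mm up, at y = -115 mm.
- vent_lever (a joint): Angle of the vent lever about a level hinge along the tank's x axis: 0 rad at rest (raised, where the spring holds it), 0.70 rad at its stop (pressed down). The spring needs about 2 N at the pad to start and 5 N at the stop, and brings the lever back by itself.
- stand: Wooden stand block 70 x 70 mm, 100 mm tall, fixed to the bench, with an upright 17 mm hole in the middle of its top that runs right through. Origin in the middle of its underside, z up.
- scope: Borescope, 155 mm long, about 120 g; starts upright in the stand's hole, shoulder on the stand's top. Origin at the stem's tip, z up the stem. Steel stem 10 mm across from 0 to 90 mm, yellow band at 47 to 63 mm; black shoulder 34 mm across at 90 to 96 mm; round orange handle 28 mm across at 96 to 155 mm, to be gripped from above.
- scope_tip (a point): Lower end of the borescope's stem, on its axis.
- scope_band (a point): Middle of the yellow band, on the stem's axis, 55 mm above the tip.
- stain_tin: Bystander: closed tin with a green label, 90 mm across, 110 mm tall, loose. Origin in the middle of its underside. The tin and the stand may stand on either side of the tank.
- pawn: Bystander: dark wooden chess pawn, 36 mm across, 56 mm tall, loose. Origin in the middle of its underside.
- sanding_block: Bystander: cork sanding block with a grey underside, 60 x 100 x 32 mm, loose. Origin in the middle of its underside.
There are look-alikes about, which are no part of the job. What is shaped like the scope but green, purple or turquoise is not meant.

How it is judged (in metres and radians):
On the way, in this order (a step that is already met when the one before it is completed fails the run):
1. the vent lever is swung down to its stop (at least 0.62 rad) (value of joint vent_lever above 0.62 rad), for 0.1 s.
2. the vent lever is let back up (under 0.08 rad) (value of joint vent_lever below 0.08 rad), for 0.1 s.
3. the borescope's tip has entered the port (z of scope_tip in the frame of port below -0.01 m and horizontal distance between scope_tip and port below 0.013 m), for 0.1 s.
At the end, for the whole second after the job is handed in: Borescope held in the fingers, still, upright within 0.1 rad, band middle within 12 mm of the height of the port's mouth, tip and band within 5 mm of the port's axis, not touching the tank; lever back up (under 0.08 rad); tin, pawn and sanding block within 30 mm of their starts (z of scope_band in the frame of port between -0.012 and 0.012 m and horizontal distance between each of scope_tip, scope_band and port below 0.005 m and angle between scope's own z axis and vertical below 0.1 rad and linear speed of scope below 0.02 m/s and contact force between scope and the fingers above 2 N and contact force between scope and tank below 0.5 N and value of joint vent_lever below 0.08 rad and distance of each of stain_tin, pawn, sanding_block from where it was at the start of the episode below 0.03 m); the arm keeps its last pose, push and grip.
It fails at once if the borescope touches the tank, its port or its lever (over 0.5 N) (contact force between scope and tank above 0.5 N).
It fails at once if the tin, the pawn or the sanding block is moved by more than 30 mm (distance of any of stain_tin, pawn, sanding_block from where it was at the start of the episode above 0.03 m).
It also fails if it takes over 64 s, if anything falls off the work surface, if the arm or the gripper's body presses on something with over 40 N, if the wrist force passes 120 N, or if a joint passes its speed limit or range.

## Working session

There is one attempt and no reset: what is moved stays moved. The work goes in short steps, each a Python script; the robot and the scene stay as the last script left them, time stands still between calls to the robot, and variables do not carry over. Pictures are saved under pics/ and viewed, at most 10 in all, crops included, and the job is handed in when it is done.

```bash
ls; mkdir -p pics; python3 - <<'E'
from plant import ctrl,sensors,optics
import cv2,numpy as np
for n in("scene","top"):
    p,d=optics.grab_frame(n); np.savez(f"pics/{n}.npz",p=p,d=d); cv2.imwrite(f"pics/{n}.png",p[:,:,::-1])
    c=optics.camera_params(n); print(n,{k:np.round(v,3).tolist() for k,v in c.items()})
print(np.round(optics.camera_params("wrist")["T_tool_cam"],3).tolist(),ctrl.tcp_to_tips,sensors.read_state())
E
```

```text
pics
scene {'mtx': [[496.765, 0.0, 279.86], [0.0, 496.765, 208.455], [0.0, 0.0, 1.0]], 'k1': 0.06, 'R': [[0.219, 0.976, -0.003], [0.815, -0.185, -0.549], [-0.536, 0.117, -0.836]], 't': [-153.449, -333.309, 1531.731]}
top {'mtx': [[397.848, 0.0, 274.905], [0.0, 397.848, 217.658], [0.0, 0.0, 1.0]], 'k1': 0.033, 'R': [[-0.01, -1.0, -0.001], [-0.974, 0.01, -0.225], [0.225, -0.001, -0.974]], 't': [45.742, 575.641, 1094.44]}
[[0.0, -0.95, -0.313, 80.031], [1.0, 0.0, -0.0, -0.142], [0.0, -0.313, 0.95, -117.996], [0.0, 0.0, 0.0, 1.0]] 25.0 {'t': 0.1, 'q': array([-1.43849013e+00,  2.07395099e-01,  1.54284301e+00,  1.28254035e-05,
        1.39349038e+00, -1.50487415e-01]), 'qvel': array([ 0.00116457,  0.00082197, -0.00186193,  0.0014318 , -0.00049397,
       -0.00110094]), 'tau': array([-9.64002902e-04, -3.84095693e+01, -2.92550468e+01, -3.77577562e-04,
        4.92224077e-03, -7.95591092e-06]), 'eef_pos': array([ 160.36153733, -551.51648844,  255.19243183]), 'eef_rot': array([[ 9.60280337e-01,  2.79036917e-01, -2.69245799e-04],
       [ 2.79036849e-01, -9.60278057e-01,  2.11882857e-03],
       [ 3.32680561e-04, -2.10979892e-03, -9.99997719e-01]]), 'force': array([-0.28282762, -0.09571405, -0.09170951]), 'wrist_torque': array([-0.03901832,  0.01273756,  0.02496868]), 'grasp_force': 0.0, 'grip_width': 85.47305231234346}
```

View pics/scene.png

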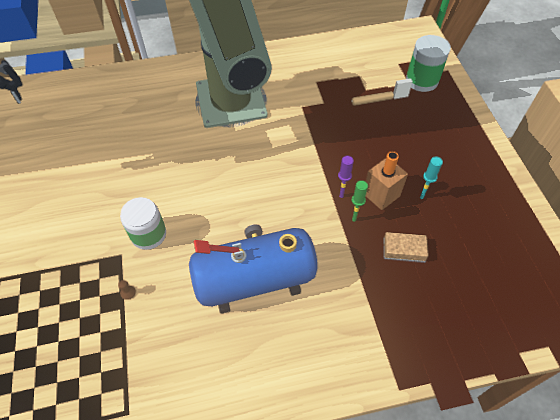

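View pics/top.png

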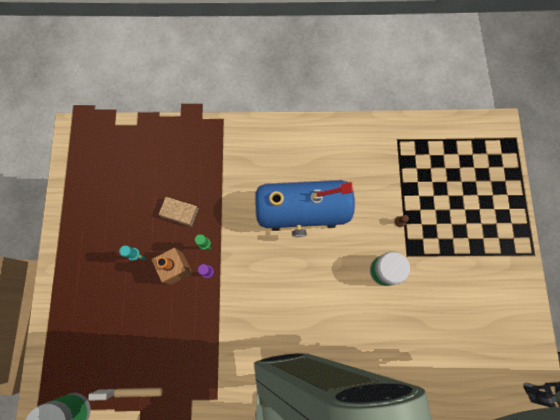

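The scene view shows the tank with its port at (288,242), lever pad at (202,246) and orange scope at (391,158). In the top view these are at (277,198), (347,188) and (163,263). The tin is at (392,268), the pawn at (402,221) and the cork block at (178,210), all in the top view.

```bash
cat > h.py <<'E'
import numpy as np,cv2
from plant import ctrl,sensors,optics
def cam(n,st=None):
    c=optics.camera_params(n)
    if n=="wrist":
        T=np.eye(4);T[:3,:3]=st["eef_rot"];T[:3,3]=st["eef_pos"];T=T@np.array(c["T_tool_cam"])
    else:
        R=np.array(c["R"]);T=np.eye(4);T[:3,:3]=R.T;T[:3,3]=-R.T@np.array(c["t"])
    return np.array(c["mtx"]),c["k1"],T
def rays(C,uv):
    K,k1,T=C; uv=np.atleast_2d(np.asarray(uv,float))
    s=cv2.undistortPoints(uv.reshape(-1,1,2),K,np.array([k1,0,0,0.])).reshape(-1,2)
    return np.c_[s,np.ones(len(s))]@T[:3,:3].T,T[:3,3]
def plane(C,uv,z):
    d,o=rays(C,uv); return o+d*((z-o[2])/d[:,2])[:,None]
def cloud(C,mask,d):
    v,u=np.nonzero(mask&(d>0)); r,o=rays(C,np.c_[u,v]); return o+r*d[v,u][:,None],np.c_[u,v]
def hsvm(p,h0,h1,s0,v0):
    h=cv2.cvtColor(p,cv2.COLOR_RGB2HSV); return (h[...,0]>=h0)&(h[...,0]<=h1)&(h[...,1]>=s0)&(h[...,2]>=v0)
def circ(P):
    A=np.c_[2*P[:,:2],np.ones(len(P))]; x=np.linalg.lstsq(A,(P[:,:2]**2).sum(1),rcond=None)[0]
    return x[:2],np.sqrt(x[2]+x[0]**2+x[1]**2)
def box(m,u,v,r):
    o=np.zeros_like(m); o[v-r:v+r,u-r:u+r]=m[v-r:v+r,u-r:u+r]; return o
def grab(n,save=None):
    st=sensors.read_state(); p,d=optics.grab_frame(n)
    if save: cv2.imwrite(save,np.ascontiguousarray(p[:,:,::-1]))
    return p,d,cam(n,st),st
E
python3 - <<'E'
from h import *
np.set_printoptions(precision=1,suppress=True)
L={"scene":dict(port=(288,242),pad=(202,246),scope=(391,156),green=(362,186),purple=(347,160)),"top":dict(port=(277,198),pad=(347,188),scope=(162,262),green=(203,241),purple=(206,270))}
Z=dict(port=160,pad=222,scope=165,green=140,purple=140)
for n in L:
    f=np.load(f"pics/{n}.npz");p,d=f["p"],f["d"];C=cam(n)
    for k,(u,v) in L[n].items():
        r,o=rays(C,(u,v)); print(n,k,plane(C,(u,v),Z[k])[0],"depthpt",(o+r*np.median(d[v-1:v+2,u-1:u+2]))[0])
    for nm,m in dict(blue=hsvm(p,100,125,120,50),red=hsvm(p,0,5,170,80)|hsvm(p,175,180,170,80),orange=hsvm(p,6,14,180,120)).items():
        m=box(m,*L[n]["scope" if nm=="orange" else "pad" if nm=="red" else "port"],130 if nm=="blue" else 30)
        P,_=cloud(C,m,d); 
        if len(P): print(n,nm,len(P),np.percentile(P,[2,50,98],axis=0).tolist())
        if nm=="blue":
            T=P[P[:,2]>135]; w=np.linalg.eigh(np.cov(T[:,:2].T))[1][:,1]; print("axis",w,"mean",T.mean(0), "ext",np.percentile((P[:,:2]-T.mean(0)[:2])@w,[1,99]))
E
```

```text
scene port [614.1  38.1 160. ] depthpt [606.9  39.9 146.9]
scene pad [ 618.8 -140.8  222. ] depthpt [ 619.2 -140.7  222.8]
scene scope [440.8 332.3 165. ] depthpt [441.5 331.9 166. ]
scene green [493.7 246.5 140. ] depthpt [503.6 241.2 155. ]
scene purple [410.3 234.8 140. ] depthpt [421.4 229.7 154.9]
scene blue 5593 [[571.3875915967307, -172.50384105974544, 88.25286366031403], [645.4030645051074, -44.38435992594352, 133.39565669903493], [677.8186800935588, 83.00788529364036, 146.59623026006608]]
axis [-0.  1.] mean [621.4 -51.  141.5] ext [-125.3  136.5]
scene red 54 [[605.422120525655, -154.4787117671775, 187.78743178752077], [622.2978314507861, -144.34041013992805, 223.20969411794277], [632.5634862944414, -99.9007894860162, 231.887432994063]]
scene orange 186 [[316.16598080331727, 322.8617662506762, 2.9821366931476407], [450.6201617872581, 330.72503349585736, 140.96264198252567], [455.7439064316083, 394.89249253267707, 165.65384958915678]]
top port [608.8  33.6 160. ] depthpt [611.8  33.6 149.4]
top pad [ 615.7 -144.8  222. ] depthpt [ 614.9 -144.3  224.6]
top scope [438.6 333.  165. ] depthpt [438.3 332.3 167.6]
top green [496.6 233.5 140. ] depthpt [493.8 230.6 156.3]
top purple [419.  223.2 140. ] depthpt [417.4 220.3 156.7]
top blue 3451 [[548.900432024071, -168.71257094907875, 90.91044989017678], [589.2683564187861, -36.28461962408462, 135.28740356422895], [661.5936869644243, 85.96129182975658, 147.91770143905114]]
axis [-0.  1.] mean [607.9 -39.  141.7] ext [-133.6  127.9]
top red 180 [[604.4427674811885, -153.7591448614546, 176.9881653702412], [614.688203504203, -133.2037198458204, 217.8109948412707], [628.1659984367229, -75.49706449075707, 230.26586960150843]]
top orange 54 [[426.666297736085, 320.26828222883034, 112.04283826453467], [434.2955186923152, 323.05415775988627, 141.67656338460654], [447.3101906949254, 334.64633116460755, 165.13937953317753]]
```

The port is near (611,36), the pad near (617,-142) and the scope near (439,332). I'll refine each one with the wrist camera, using the same tool orientation throughout.

```bash
cat >> h.py <<'E'
RD=np.array([[1,0,0],[0,-1,0],[0,0,-1.]])
np.set_printoptions(precision=2,suppress=True)
E
python3 - <<'E'
from h import *
def look(name,xyz):
    p,d,C,st=grab("wrist",f"pics/{name}.png"); np.savez(f"pics/{name}.npz",p=p,d=d,pos=st["eef_pos"],rot=st["eef_rot"])
ctrl.gripper_to(0)
ctrl.move_ptp([440,332,330],RD); ctrl.hold(.2); look("w_scope",0)
ctrl.move_ptp([611,36,330],RD); ctrl.hold(.2); look("w_port",0)
ctrl.move_l([617,-142,330]); ctrl.hold(.2); look("w_pad",0)
print(sensors.read_state()["t"])
a=[cv2.imread(f"pics/w_{k}.png") for k in("scope","port","pad")]
cv2.imwrite("pics/m.png",cv2.resize(np.vstack([np.hstack(a[:2]),np.hstack([a[2],a[2]*0])]),(800,600)))
E
```

```text
7.4917
```

View pics/m.png

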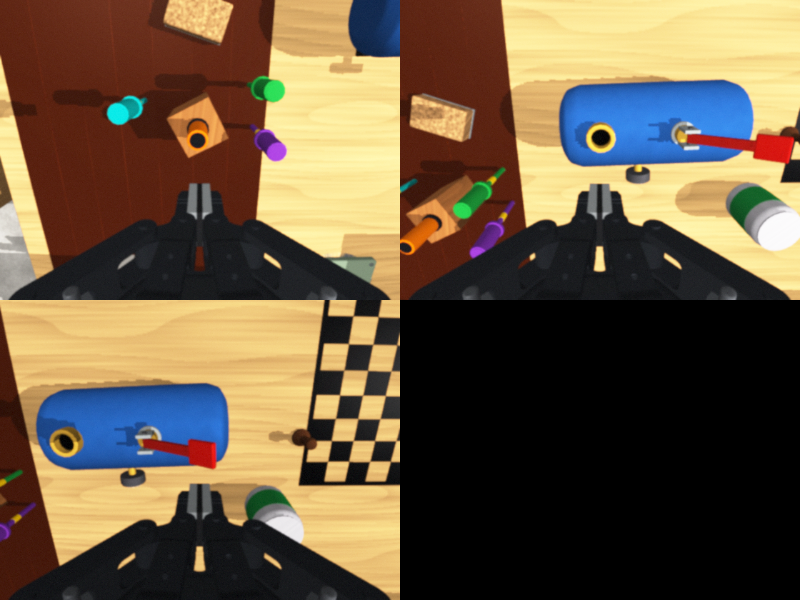

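The montage shows the scope's top at (277,196) px, the port ring at (280,192) and the pad at (283,216) in their own wrist frames. Next I'll measure each precisely.

```bash
python3 - <<'E'
from h import *
def load(n):
    f=np.load(f"pics/{n}.npz"); return f["p"],f["d"],cam("wrist",dict(eef_pos=f["pos"],eef_rot=f["rot"]))
def hull_center(m,C,z,tag):
    c,_=cv2.findContours(m.astype(np.uint8),cv2.RETR_EXTERNAL,cv2.CHAIN_APPROX_NONE); c=max(c,key=cv2.contourArea).reshape(-1,2)
    P=plane(C,c,z); print(tag,"n",len(c),"circ",*circ(P),"mid",(P.max(0)+P.min(0))/2, "ext",np.ptp(P,axis=0))
p,d,C=load("w_port")
m=box(hsvm(p,15,35,90,60),280,192,40); hull_center(m,C,160,"brass")
bl=~hsvm(p,100,125,100,20); m2=box(bl,280,192,26).astype(np.uint8)
hull_center(m2,C,160,"nonblue")
g=(p.max(2)<70); hull_center(box(g,280,192,20),C,160,"dark")
P,_=cloud(C,m>0,d);print("z",np.percentile(P[:,2],[5,50,95])); Q=P[abs(P[:,2]-160)<4]; print("cloud",circ(Q),np.median(Q,0))
p,d,C=load("w_scope")
P,_=cloud(C,box(np.ones(d.shape,bool),277,196,40),d)
Q=P[(P[:,2]>158)&(P[:,2]<175)]; print("scope top",len(Q),np.median(Q,0),Q.max(0),Q.min(0))
dk=(p.max(2)<75); hull_center(box(dk,277,196,16),C,165,"dark")
S=P[(P[:,2]>94)&(P[:,2]<106)]; r=cv2.minAreaRect(S[:,:2].astype(np.float32)); print("stand",r)
p,d,C=load("w_pad")
m=box(hsvm(p,0,5,150,60)|hsvm(p,175,180,150,60),283,216,25); P,_=cloud(C,m,d); print("pad",np.median(P,0),P.min(0),P.max(0))
# neighbours
p,d,C=load("w_scope")
P,_=cloud(C,np.ones(d.shape,bool),d); P=P[(P[:,2]>145)&(P[:,2]<170)]
from scipy.cluster.hierarchy import fclusterdata
P=P[::5]; k=fclusterdata(P[:,:2],15,'distance')
for i in set(k): print(i,(k==i).sum(),np.median(P[k==i],0))
E
```

```text
brass n 115 circ [610.94  36.2 ] 18.615107623670376 mid [611.26  36.18 160.  ] ext [37.87 35.82  0.  ]
nonblue n 120 circ [610.82  36.08] 19.783710904041158 mid [610.74  35.76 160.  ] ext [40.75 38.55  0.  ]
dark n 62 circ [611.11  35.85] 10.263157714300743 mid [611.06  35.74 160.  ] ext [19.89 21.96  0.  ]
z [147.05 159.6  161.18]
cloud (array([610.09,  35.82]), np.float64(15.8225072725873)) [610.81  36.65 160.  ]
scope top 726 [439.91 333.51 165.55] [452.45 347.06 168.03] [425.21 320.73 158.38]
dark n 53 circ [438.48 334.22] 8.464138723813727 mid [438.79 333.95 165.  ] ext [16.85 17.14  0.  ]
stand ((438.3580322265625, 333.7216491699219), (70.50506591796875, 70.19841003417969), 27.17890167236328)
pad [ 617.91 -143.25  222.82] [ 603.19 -157.79  208.11] [ 631.14 -124.77  232.15]
1 174 [499.29 241.27 155.46]
2 144 [421.26 230.44 155.27]
3 163 [441.09 333.51 165.46]
4 163 [471.65 432.8  155.4 ]
```

```bash
python3 - <<'E'
from h import *
def s(t): st=sensors.read_state(); print(t,round(st["t"],2),st["eef_pos"],st["force"])
ctrl.move_l([617.5,-138,272]); s("above")
print(ctrl.move_l([617.5,-138,240],vel=60,threshold=1.5)); s("contact")
print(ctrl.move_l([617.7,-150,215],vel=60,threshold=25)); s("mid")
print(ctrl.move_l([618,-159,200],vel=60,threshold=25)); s("low")
print(ctrl.move_l([618,-160,180],vel=30,threshold=8)); s("stop")
ctrl.hold(.4); s("held")
grab("scene","pics/press.png")
ctrl.move_l([618,-150,215],vel=80); ctrl.move_l([617.5,-138,300],vel=120); ctrl.hold(.3); s("up")
p,d,C,st=grab("scene","pics/rel.png")
P,_=cloud(C,box(hsvm(p,0,5,170,80)|hsvm(p,175,180,170,80),202,246,30),d);print(P.max(0),np.median(P,0))
a=[cv2.resize(cv2.imread(f"pics/{k}.png")[170:320,120:320],(400,300)) for k in("press","rel")]
cv2.imwrite("pics/m2.png",np.hstack(a))
E
```

```text
above 8.03 [ 617.63 -137.99  272.17] [-0.2   0.76 -0.16]
False
contact 8.72 [ 617.2  -137.43  239.72] [-1.01  1.78  0.74]
False
mid 9.32 [ 617.59 -150.06  214.87] [-0.62  2.48  2.01]
False
low 9.77 [ 617.91 -159.8   199.83] [-0.22  0.64  2.8 ]
True
stop 10.21 [ 618.03 -159.86  191.24] [-0.88  0.17  4.94]
held 10.61 [ 617.99 -159.86  191.07] [-1.81  1.22  7.1 ]
up 12.3 [ 617.22 -138.01  299.2 ] [0.73 0.53 0.05]
[632.22 -84.18 232.27] [ 620.53 -142.82  222.56]
```

View pics/m2.png

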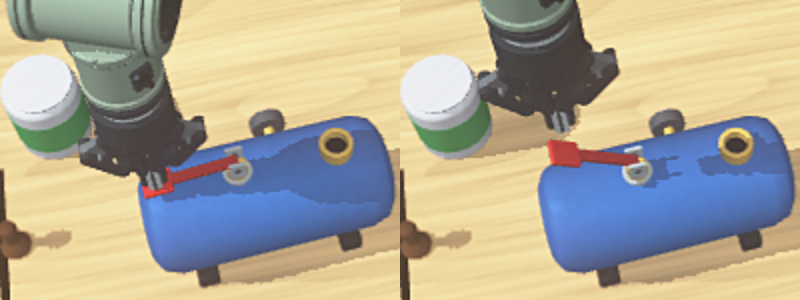

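The lever reached its stop in the first crop (fingertips about 166 mm up, 7 N). In the second crop it has sprung back to its rest height. Now I'll grasp the scope.

```bash
python3 - <<'E'
from h import *
def s(t): st=sensors.read_state(); print(t,round(st["t"],2),st["eef_pos"],st["force"],st["grip_width"],st["grasp_force"])
ctrl.move_l([600,-100,330],vel=200)
ctrl.move_ptp([438.7,333.8,330],RD); ctrl.gripper_to(62)
ctrl.move_l([438.7,333.8,200],vel=150)
print(ctrl.move_l([438.7,333.8,143],vel=60,threshold=8)); s("down")
ctrl.gripper_to(20,force=50); ctrl.hold(.3); s("grip")
ctrl.move_l([438.7,333.8,350],vel=80); ctrl.hold(.3); s("lift")
ctrl.move_l([575,36,350],vel=150); ctrl.hold(.4); s("near")
for n in("scene","top","wrist"):
    p,d,C,st=grab(n,f"pics/{n}2.png"); np.savez(f"pics/{n}2.npz",p=p,d=d,pos=st["eef_pos"],rot=st["eef_rot"])
a=[cv2.imread(f"pics/{k}2.png") for k in("scene","wrist")]
cv2.imwrite("pics/m3.png",np.hstack([a[0][100:310,130:410],a[1][60:270,140:420]]))
E
```

```text
False
down 17.18 [439.09 334.   143.47] [-0.5   0.54  0.71] 61.61336741157307 0.0
grip 17.88 [439.11 334.07 143.59] [-1.04  0.03  4.73] 26.900691024702585 49.13717865943909
lift 20.93 [438.66 333.81 349.92] [ 0.34  0.18 -1.  ] 26.785660780339217 49.16572093963623
near 23.66 [574.96  36.09 350.  ] [ 0.32  0.03 -1.21] 26.757257909350653 49.17037010192871
```

View pics/m3.png

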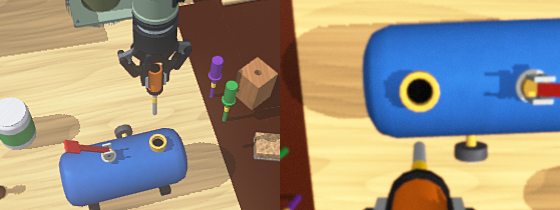

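In the scene crop the scope hangs upright in the gripper. In the wrist crop the tip is near full-frame (280,203) and the port near (280,152). I'll measure the tip, the band and the tilt.

```bash
python3 - <<'E'
from h import *
for n in("scene","wrist","top"):
    f=np.load(f"pics/{n}2.npz");p,d=f["p"],f["d"];C=cam(n,dict(eef_pos=f["pos"],eef_rot=f["rot"]))
    P,uv=cloud(C,np.ones(d.shape,bool),d); r=np.hypot(P[:,0]-575,P[:,1]-36)
    k=(r<30)&(P[:,2]>195)&(P[:,2]<330); P,uv=P[k],uv[k]; c=p[uv[:,1],uv[:,0]].astype(int)
    print(n,len(P),"zmin",P[:,2].min() if len(P) else 0, "cam",C[2][:3,3])
    for z in range(205,320,8):
        q=(P[:,2]>=z)&(P[:,2]<z+8)
        if q.sum()>2: print(z,q.sum(),np.median(P[q],0),"ext",np.ptp(P[q],axis=0)[:2],np.median(c[q],0),np.median(uv[q],0))
f=np.load("pics/wrist2.npz");p,d=f["p"],f["d"];C=cam("wrist",dict(eef_pos=f["pos"],eef_rot=f["rot"]))
m=box(hsvm(p,15,35,90,60),280,152,35); c,_=cv2.findContours(m.astype(np.uint8),0,1); c=max(c,key=cv2.contourArea).reshape(-1,2); print("port",circ(plane(C,c,160)))
f=np.load("pics/scene2.npz");p,d=f["p"],f["d"];C=cam("scene")
m=hsvm(p,20,34,120,100); P,uv=cloud(C,m,d); k=np.hypot(P[:,0]-575,P[:,1]-36)<25; k&=P[:,2]>180; print("yellow",k.sum(),P[k].min(0),P[k].max(0),P[k].mean(0))
E
```

```text
scene 225 zmin 217.09810446678728 cam [1126.6   -91.74 1096.91]
213 6 [578.37  36.05 219.18] ext [2.28 8.24] [148.5 149.  150.5] [283.5 214. ]
221 9 [579.32  36.82 226.36] ext [5.05 8.87] [134. 139. 146.] [284. 212.]
229 9 [579.14  36.21 234.85] ext [5.62 8.37] [141. 143. 146.] [284. 210.]
237 11 [578.58  36.88 239.92] ext [4.04 8.63] [140. 144. 147.] [284. 208.]
245 9 [579.33  36.71 248.12] ext [3.32 9.15] [142. 145. 148.] [284. 206.]
253 10 [578.93  36.42 256.76] ext [3.94 8.6 ] [139.5 143.5 149. ] [284. 204.]
261 10 [579.9   35.54 264.27] ext [2.87 8.07] [184.5 163.5 112.5] [283.5 202. ]
269 13 [579.84  36.64 272.84] ext [7.89 8.38] [202. 171.  67.] [284. 200.]
277 9 [579.54  36.33 278.98] ext [3.13 8.35] [185. 171. 102.] [284. 198.]
285 8 [579.91  37.22 286.98] ext [3.51 8.18] [142.  146.5 148. ] [284.5 196. ]
301 7 [588.64  33.6  307.37] ext [11.22 24.26] [126. 107.  88.] [284. 194.]
309 70 [586.91  36.2  312.39] ext [20.54 32.11] [73.5 63.5 55.5] [285. 191.]
317 33 [587.36  34.71 320.19] ext [10.63 22.74] [178. 108.  58.] [284. 189.]
wrist 1795 zmin 217.39099388185574 cam [655.
[... 908 characters left out ...]
.07 27.03] [169.  76.   9.] [279. 247.]
top 71 zmin 217.6687411879028 cam [ 315.45   40.91 1195.86]
213 3 [571.37  39.37 218.37] ext [2.36 5.05] [ 82. 102. 132.] [275. 206.]
229 4 [571.37  38.11 233.59] ext [4.77 7.47] [104. 105.  95.] [275.5 204.5]
245 4 [571.2   38.11 248.67] ext [2.84 7.37] [114.5 109.5  90.5] [275.5 203. ]
253 3 [571.01  36.89 257.6 ] ext [0.87 4.9 ] [106.  98.  80.] [276. 202.]
309 31 [563.06  39.37 313.16] ext [15.29 27.63] [71. 55. 38.] [275. 199.]
317 12 [563.7   38.21 320.73] ext [10.76 25.09] [106.5  61.   32.5] [275.5 198. ]
port (array([609.92,  36.16]), np.float64(18.170396557744752))
yellow 22 [578.11  32.43 264.36] [582.68  41.16 281.59] [580.23  36.76 272.75]
```

```bash
python3 - <<'E'
from h import *
ctrl.move_l([610.7,36.1,350],vel=80)
ctrl.move_l([610.7,36.1,308],vel=60); ctrl.hold(.4)
a=[]
for n,(u,v) in(("scene",(288,235)),("wrist",(280,195)),("top",(277,198))):
    p,d,C,st=grab(n,f"pics/{n}3.png")
    P,uv=cloud(C,np.ones(d.shape,bool),d); r=np.hypot(P[:,0]-610.7,P[:,1]-36.1)
    k=(r<12)&(P[:,2]>177)&(P[:,2]<240); print(n,"stem",k.sum(),np.median(P[k],0),P[k][:,2].min())
    m=box(hsvm(p,15,35,90,60),u,v,40); Q,_=cloud(C,m,d); Q=Q[(abs(Q[:,2]-160)<3)&(np.hypot(Q[:,0]-611,Q[:,1]-36)<24)]; print("ring",len(Q),circ(Q),(Q.max(0)+Q.min(0))/2)
    a.append(cv2.resize(np.ascontiguousarray(p[v-45:v+45,u-45:u+45,::-1]),(266,266),interpolation=cv2.INTER_NEAREST))
print(sensors.read_state()["eef_pos"],sensors.read_state()["t"])
cv2.imwrite("pics/m4.png",np.hstack(a))
E
```

```text
scene stem 67 [615.61  36.67 211.09] 180.09553947688323
ring 95 (array([611.51,  37.05]), np.float64(15.628949309433196)) [611.05  37.2  159.96]
wrist stem 358 [614.61  36.13 210.91] 177.18427529955585
ring 665 (array([610.05,  35.83]), np.float64(15.81848470503743)) [610.59  36.23 159.77]
top stem 19 [606.99  36.48 205.97] 181.4685821432065
ring 14 (array([612.21,  36.94]), np.float64(14.134983291892029)) [619.81  36.29 160.12]
[610.71  36.1  308.06] 25.8083
```

View pics/m4.png

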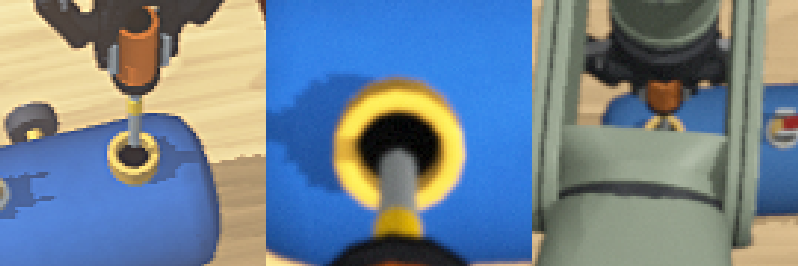

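In all three crops the stem is centred over the brass ring to within about 1 mm, so I'll lower it.

```bash
python3 - <<'E'
from h import *
print(ctrl.move_l([610.7,36.2,238],vel=40,threshold=4)); ctrl.hold(.6)
st=sensors.read_state(); print(st["t"],st["eef_pos"],st["force"],st["grasp_force"],st["qvel"])
a=[]
for n,(u,v) in(("scene",(288,225)),("wrist",(280,195))):
    p,d,C,st=grab(n,f"pics/{n}4.png"); P,uv=cloud(C,np.ones(d.shape,bool),d); r=np.hypot(P[:,0]-610.7,P[:,1]-36.1)
    k=(r<9)&(P[:,2]>164)&(P[:,2]<192)
    if k.any(): print(n,"stem",k.sum(),np.median(P[k],0))
    y=box(hsvm(p,15,35,90,60),u,v,40); Q,_=cloud(C,y,d); k=(np.hypot(Q[:,0]-610.7,Q[:,1]-36.1)<9)&(Q[:,2]>150); print("yellow top",np.sort(Q[k][:,2])[-5:])
    a.append(cv2.resize(np.ascontiguousarray(p[v-45:v+45,u-45:u+45,::-1]),(400,400),interpolation=cv2.INTER_NEAREST))
cv2.imwrite("pics/m5.png",np.hstack(a))
E
```

```text
False
28.3083 [610.7  36.2 238. ] [-0.01  0.18 -0.63] 49.16542410850525 [ 0. -0.  0.  0. -0.  0.]
scene stem 11 [615.49  35.53 168.89]
yellow top [165.4  166.56 167.84 168.89 169.24]
wrist stem 15 [615.28  35.63 165.33]
yellow top [165.75 166.1  166.79 166.84 166.99]
```

View pics/m5.png

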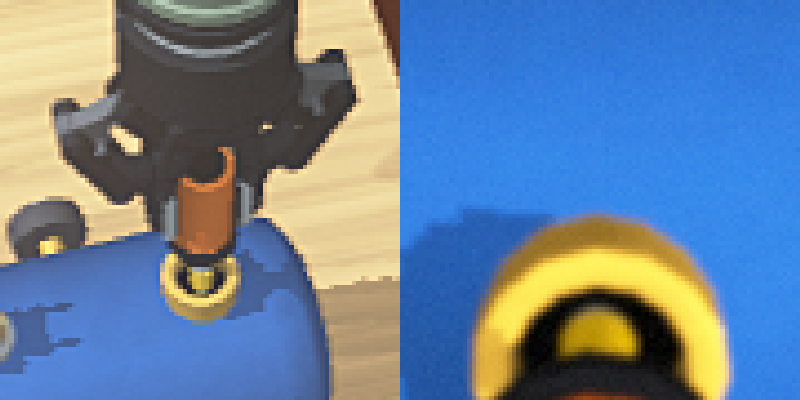

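The yellow band's top is at about z = 168, so its middle is level with the mouth. The stem is centred with a clear gap all round, and there is no contact force.

```bash
python3 -c "
from plant import ctrl
print(ctrl.finish_job())"
```

```text
the job is handed in; nothing more can be done
None
```

I vented the tank, with the lever pressed to its stop and sprung back up. I then handed in the job with the borescope held still in the gripper, upright and centred in the port with the yellow band level with its mouth; no verdict came back.

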